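# Chock a steel sample cylinder on its sloping rest and withdraw the retaining bar

## Robot

A 6-joint arm with a two-finger parallel gripper is mounted at the origin on a cart in front of the work surface, level with it; the furniture and walls round the work are solid. World frame = base frame: x ahead of the robot, y to its left, z up, the work surface at z = 0. Lengths are in mm, angles in rad, forces in N, time in s.
With the tool pointing down it reaches from about 375 to 975 mm from the base axis. Payload 3.8 kg.
Tool frame: the origin (TCP) lies midway between the tips of the shut fingers; the grasp point (between the pads) lies 19 mm behind it (grip_point_offset is the distance from the TCP to the grasp point, in mm); z points along the fingers, y is the direction in which the jaws open and shut (so a half turn about z gives the same grasp; the last joint's range is limited). The gripper opens to 85 mm and grips with 20 to 120 N. Pads are 22 mm wide; open, the fingers measure 114 mm over their backs; the gripper's body (76 mm by 85 mm) begins 54 mm behind the grasp point. The pads swing forward as they close: fully open they stand 13 mm farther back than shut.
Start: joints at [-0.037, 0.264, 1.604, -0, 1.274, -0.037], TCP at [674.995, -0.002, 231.28] pointing down, gripper open.
Joint ranges: [-2.63, 2.63], [-0.94, 2.18], [0.31, 2.57], [-1.31, 4.45], [0, 2.66], [-2.55, 2.55]. Speed limits (rad/s): [2.57, 2.57, 3.14, 3.14, 3.14, 3.14].

## Interface

Orientations are given as [roll, pitch, yaw] about the fixed x, y, z axes, in that order (R = Rz(yaw) Ry(pitch) Rx(roll)).
In Python, from workcell import * gives the robot as it stands. The module is installed in compiled form; this text tells all that it offers.
- The arm moves only by the shell command python3 -m jog 'ROWS' [FORCE]. ROWS is JSON, a list of rows, each an object of numbers: "x", "y", "z": the shift along the tool's x, y, z in mm; "roll": the turn about the tool's z in rad; "grip": the opening, from -1 (shut) to 1 (fully open). In form: [{"x": .., "y": .., "z": .., "roll": .., "grip": ..}, ...]. A call has exactly 10 rows; each row is the pose to reach, as a shift and turn from the pose commanded when the call began, along the tool's axes at that moment; what a row does not reach only later rows make up. A row lasts 1/8 s, in which the tool goes at most 62.5 mm and 10.7 degrees, less where a joint would pass 70% of its speed; a pose out of reach is approached as far as the arm can. A call with a gripper value outside its range is refused whole. The fingers move at their own pace and stop on an object; FORCE is the grip in N (left out, the last holds). Time passes only in rows, so rows that repeat a pose let the fingers close, or fill a call up. It gives the time, the measured TCP pose, the force and the opening at its end, in the units of the state.
- observe(): the state, without advancing time (a new reading comes with each control period).
- capture(name): name is "scene" or "side" or "wrist"; returns a dict with "color" (384x512x3 uint8, red, green, blue), "depth" (384x512 float32, mm along the optical axis (not along the pixel's ray), 0 where there is no reading), "intrinsics" (3x3 intrinsics, pixels), "view" (4x4, takes a point from world to camera coordinates). Camera axes: x right, y down, z forward; pixel columns grow to the right and rows downward; lengths in mm; the calibration is good to about 2 mm. A picture is of the moment at which its call begins.
- sign_off(): hands the job in, once; it reports no verdict.
The state is a dict: "clock": time; "qpos": joint angles; "qvel": joint speeds; "joint_torque": joint torques, N m; "tcp_pos": TCP position; "orientation": TCP orientation; "wrist_force": force on the tool from outside, world axes, zero at the start; "torque": the same for the moment, N m; "opening": finger opening in mm.
Only numpy, scipy, OpenCV 4.12 (cv2) and the standard library are available. Lean on these libraries where they do the work, as an engineer would, in place of code of your own. Each camera call takes 0.05 s, during which the arm holds its last target. There are 200 camera calls.

## Task

The steel sample cylinder on the sloping rest leans on a retaining bar. Set the white wedge chock tip first on the deck, pass it under the bar and push it gently up against the middle of the cylinder's low side, until the cylinder has rolled off the bar and is pressed snugly (not hard: about 18 N of push, never near 30 N) into the spring buffer behind it. Only then pull the retaining bar out to the left as far as it goes, and leave the cylinder resting on the chock; do not push the cylinder itself with the gripper, and leave the green rack and the two small bottles alone.

Things in the scene. Friction and masses are not known exactly. Their poses are not given: they have to be found in the camera images.
- cradle: Sloping rest, fixed to the bench: aluminium deck 270 (x) x 120 (y) mm on grey feet. Origin on the bench under its middle; x points up the slope (away from the robot), y to its left, z up. The deck rises 5 degrees (0.0873 rad) towards +x.
- deck (a point): Point on the deck's top surface in its middle, 36 mm above the bench; axes as the rest's (level). The deck runs from 130 mm down the slope to 140 mm up the slope of it. Slope distances in these notes are measured along the deck from this point, heights at right angles to the deck.
- cylinder_center (a point): Centre of the loose steel sample cylinder, diameter 60, length 90 mm, about 1.3 kg (varies), a short brass stub on its right end. It lies across the slope (axis along the rest's y), at the start 50 mm up the slope, 30 mm above the deck, leaning on the bar. It turns as it rolls.
- rail: Upright back rail, 127 mm up the slope; origin at its foot. It carries a white nylon buffer plate on springs (3 N per mm, 10 mm travel) facing down the slope. The plate's place varies: rolled up from the bar, the cylinder meets it after 4 to 16 mm; this is not measured, it must be felt.
- chock_center (a point): Centre, half-way up, of the loose white plastic wedge chock with black rubber sole: 95 mm long (x, towards its tip), 40 wide (y), 28 high (z), 0.3 kg. From 13 mm ahead of this point to the rear end it is a plain block, to be gripped across its width. On the deck it meets the cylinder when this point is 60 mm down the slope from the cylinder's axis.
- chock_tip (a point): The chock's thin tip (3 mm), 47.5 mm ahead of its centre. From it the smooth wedge face rises at 36 degrees over 34 mm. The chock is self-locking: pushed under the cylinder it stays where it is left.
- chock_rear (a point): Middle of the chock's upright rear end (40 wide, 28 mm high), where it can be pushed, best low down. On the deck the push is 1 to 3 N for the chock alone and 4 to 9 N, uneven, while the cylinder rolls ahead of it; once the cylinder meets the buffer it rises steadily with every mm: 18 N of push leaves about 2.5 N on the buffer, 27 N about 7 N, more is too much.
- bar (a joint): Slide of the retaining bar, a steel rod 10 mm thick, m: 0 = in, across the cylinder's low side; 0.085 = fully out to the rest's left (+y); past 0.07 it clears the cylinder. Friction 2 N, stays where left. Its axis is 16 mm up the slope, 40 mm above the deck: 35 mm of room below it.
- bar_grip (a point): Centre of the upright black grip on the bar's left end, 16 (along the slope) x 12 (y) x 34 mm high; it moves with the bar. Pinch it from above across the 16 mm and pull to +y. On its right, 19 mm off when the bar is in, is the bearing block on the deck's left edge (26 along the slope x 24 x 53 mm high).
- green_rack: Green tube rack, 129x90x26 mm, lying on the bench at the right; bystander. Origin under its middle.
- bottle_a: Small white capped bottle, 25x25x61 mm, standing at the left; bystander. Origin under its middle.
- bottle_b: Small white capped bottle, 25x25x61 mm, standing at the left; bystander. Origin under its middle.
Mind the look-alikes: they are no part of the job. Of the things that look like the part that bears chock_center, take the one that is farthest to the robot's left at the start.

How it is judged:
By the outcome, as a careful person would: the job done as asked, in the order asked, and still so for the second after the job is handed in, with the robot touching nothing.
It also fails if it takes over 72 s, if anything falls off the work surface, if the arm or the gripper's body presses on something with over 40 N, if the wrist force passes 120 N, or if a joint passes its speed limit or range.

## Working session

There is one attempt and no reset: what is moved stays moved. The work goes in short steps, Python scripts to look and compute and a shell command to move; the robot and the scene stay as the last step left them, time stands still between calls to the robot, and variables do not carry over. Pictures are saved under pics/ and viewed, about 8 in all and at most 12, crops included, and the job is handed in when it is done.

```bash
mkdir -p pics; cat > h.py <<'E'
import numpy as np, cv2
from workcell import *
def snap(n,f):
    c=capture(n); np.savez('pics/'+f+'.npz',**{k:np.array(v) for k,v in c.items()}); cv2.imwrite('pics/'+f+'.png',c['color'][:,:,::-1]); return c
def load(f): return dict(np.load('pics/'+f+'.npz'))
def pts(c):
    K=c['intrinsics'];V=c['view'];d=c['depth'];h,w=d.shape
    u,v=np.meshgrid(np.arange(w),np.arange(h))
    P=np.stack([(u-K[0,2])/K[0,0]*d,(v-K[1,2])/K[1,1]*d,d],-1)
    return (P-V[:3,3])@V[:3,:3]
def proj(c,p):
    q=c['view'][:3,:3]@np.array(p,float)+c['view'][:3,3]; q=c['intrinsics']@q; return q[:2]/q[2]
E
python3 - <<'E'
from h import *
a=snap('scene','s0')['color'];b=snap('side','d0')['color'];
cv2.imwrite('pics/ab.png',np.vstack([a,b])[:,:,::-1]) 
print(observe())
w=snap('wrist','w0')
for n in('s0','d0','w0'):
    c=load(n);print(n,c['view'].round(2).tolist(),c['intrinsics'].round(1).tolist())
E
```

```text
{'clock': 0.1, 'qpos': array([-3.69318474e-02,  2.64711399e-01,  1.60523593e+00,  2.83988130e-05,
        1.27370303e+00, -3.69330137e-02]), 'qvel': array([-2.51634713e-05, -1.74558911e-03, -4.68201442e-03, -2.86398466e-04,
       -5.27032754e-04, -2.59541115e-03]), 'joint_torque': array([ 2.96398039e-04, -5.16707003e+01, -3.68589377e+01,  1.30520286e-05,
        6.22219843e-03,  5.24967299e-05]), 'tcp_pos': array([6.74340482e+02, 1.04701795e-02, 2.30064709e+02]), 'orientation': array([-3.13953735e+00, -1.03098989e-04,  1.57078905e+00]), 'wrist_force': array([-0.43952121,  0.21464264,  0.27496085]), 'torque': array([-0.01709562,  0.00681146, -0.01064485]), 'opening': 85.60527949261773}
s0 [[-0.83, -0.56, 0.01, 435.7], [-0.24, 0.33, -0.92, 216.31], [0.51, -0.76, -0.4, 1270.26], [0.0, 0.0, 0.0, 1.0]] [[454.0, 0.0, 261.5], [0.0, 454.0, 186.3], [0.0, 0.0, 1.0]]
d0 [[0.98, -0.21, 0.02, -510.11], [-0.06, -0.36, -0.93, 93.96], [0.21, 0.91, -0.36, 1600.76], [0.0, 0.0, 0.0, 1.0]] [[381.2, 0.0, 252.6], [0.0, 381.2, 193.7], [0.0, 0.0, 1.0]]
w0 [[1.0, 0.0, -0.0, -674.0], [0.0, -0.96, 0.27, -35.52], [-0.0, -0.27, -0.96, 380.03], [0.0, 0.0, 0.0, 1.0]] [[295.7, 0.0, 258.2], [0.0, 295.7, 189.7], [0.0, 0.0, 1.0]]
```

View pics/s0.png

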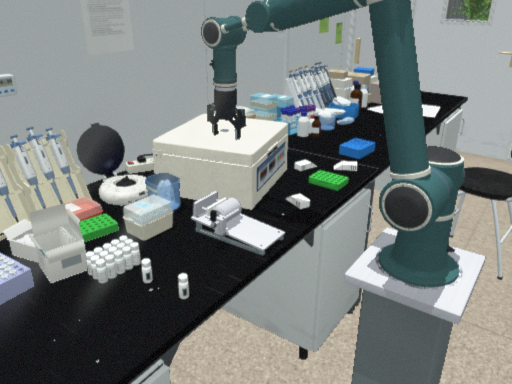

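View pics/d0.png

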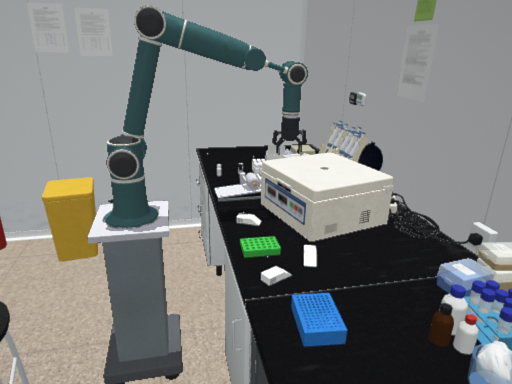

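The scene image shows three white wedge-like candidates: (299,200), (305,165) and (346,166). In the side image they are at (248,219), (310,255) and (276,275). The rest is at about (235,220) in the scene image. I'll measure all of them.

```bash
python3 - <<'E'
from h import *
for f,L in(('s0',[(299,200),(305,165),(346,166),(328,180),(147,270),(183,285)]),('d0',[(248,219),(310,255),(276,275),(260,246),(220,170)])):
    c=load(f);P=pts(c);hsv=cv2.cvtColor(c['color'],cv2.COLOR_RGB2HSV)
    for u,v in L:
        w=P[v-14:v+15,u-16:u+17];cc=c['color'][v-14:v+15,u-16:u+17]
        m=(w[...,2]>6)&(w[...,2]<75)&(cc.max(-1)>110)
        q=w[m]; print(f,(u,v),len(q),'med',np.median(q,0).round(),'lo',np.percentile(q,3,0).round(),'hi',np.percentile(q,97,0).round(), 'p',P[v,u].round())
c=load('s0')['color'];d=load('d0')['color']
A=cv2.resize(c[145:265,180:380],(800,480),interpolation=cv2.INTER_CUBIC)
B=cv2.resize(d[140:290,180:340],None,fx=4,fy=4)
cv2.imwrite('pics/cropA.png',A[:,:,::-1])
E
```

```text
s0 (299, 200) 200 med [ 450. -125.   23.] lo [ 422. -154.    7.] hi [ 497. -105.   30.] p [ 450. -117.   26.]
s0 (305, 165) 225 med [ 599. -417.   24.] lo [ 487. -477.    7.] hi [ 642. -327.   29.] p [ 607. -440.   20.]
s0 (346, 166) 348 med [ 465. -540.   22.] lo [ 403. -715.    7.] hi [ 543. -362.   29.] p [ 466. -541.   16.]
s0 (328, 180) 452 med [ 464. -355.   23.] lo [ 400. -524.    7.] hi [ 522. -321.   28.] p [ 468. -378.    8.]
s0 (147, 270) 247 med [552. 489.  32.] lo [541. 450.   8.] hi [636. 501.  61.] p [543. 495.  39.]
s0 (183, 285) 194 med [426. 490.  42.] lo [418. 477.   8.] hi [438. 496.  61.] p [423. 491.  41.]
d0 (248, 219) 195 med [ 467. -152.   22.] lo [ 427. -176.    7.] hi [ 509. -119.   31.] p [ 467. -161.   23.]
d0 (310, 255) 236 med [ 615. -480.   26.] lo [ 591. -510.    7.] hi [ 642. -424.   31.] p [ 612. -485.   28.]
d0 (276, 275) 325 med [ 461. -568.   26.] lo [ 427. -589.    7.] hi [ 510. -538.   31.] p [ 469. -575.   25.]
d0 (260, 246) 581 med [ 463. -390.   26.] lo [ 406. -419.    9.] hi [ 521. -330.   29.] p [ 462. -392.   26.]
d0 (220, 170) 44 med [434. 472.  38.] lo [424. 460.   8.] hi [442. 486.  63.] p [440. 465.  33.]
```

View pics/cropA.png

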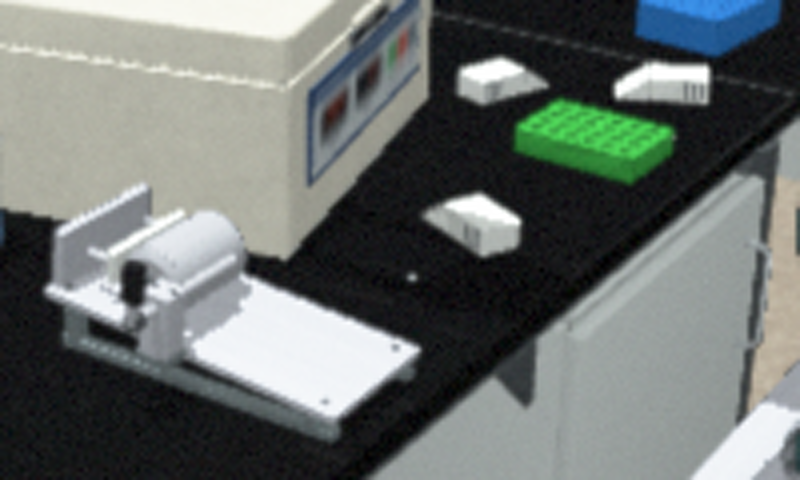

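View pics/w0.png

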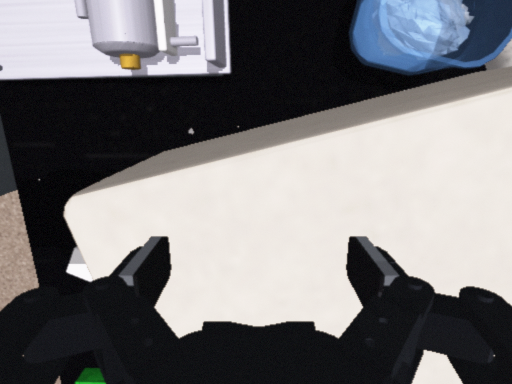

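Crop shows the target chock at scene pixel (299,200). It lies at y≈-135, against -440 and -550 for the others, so it is farthest left. Its thin tip points to crop (425,215). The wrist image shows the rest at the top, with the brass stub at (130,60) and the chock at (78,262). Next I'll work out poses.

```bash
python3 - <<'E'
from h import *
A=[]
for f in('s0','d0','w0'):
    c=load(f);P=pts(c);col=c['color'].astype(int)
    box=(P[...,0]>390)&(P[...,0]<540)&(P[...,1]>-215)&(P[...,1]<-70)
    m=box&(P[...,2]>3)&(P[...,2]<36)&(col.min(-1)>70)
    q=P[m]; print(f,m.sum())
    if len(q)<20: continue
    print('  hull rect',cv2.minAreaRect(q[:,:2].astype(np.float32)))
    t=q[(q[:,2]>24)]; print('  top',len(t),cv2.minAreaRect(t[:,:2].astype(np.float32)),np.median(t[:,2])) if len(t)>5 else 0
    A.append(q)
    # far/lo points
    hull=cv2.convexHull(q[:,:2].astype(np.float32))[:,0]; 
    print(cv2.approxPolyDP(hull.reshape(-1,1,2),6,True)[:,0].round().tolist())
# rest: brass stub & cylinder, deck in wrist
    
for f in('s0','w0'):
    c=load(f);P=pts(c);col=c['color'].astype(int)
    b=(col[...,0]>140)&(col[...,2]<80)&(col[...,0]-col[...,2]>90)&(P[...,2]>30)&(P[...,2]<120)&(P[...,0]<800)
    print(f,'brass',b.sum(),np.median(P[b],0).round(1) if b.any() else 0)
    m=(P[...,0]>380)&(P[...,0]<800)&(P[...,1]>10)&(P[...,1]<300)&(P[...,2]>18)&(P[...,2]<130)&(col.min(-1)>90)
    q=P[m];print(len(q),q.min(0).round(),q.max(0).round(), [ (cv2.minAreaRect(q[(q[:,2]>a)&(q[:,2]<a+30),:2].astype(np.float32))) for a in(18,)])
c=load('s0');P=pts(c)
m=(P[...,2]>60)&(P[...,0]>440)&(P[...,0]<900)&(P[...,1]<60)&(P[...,1]>-450)&(P[...,2]<300)&(c['color'].min(-1)>120)
q=P[m];h=cv2.approxPolyDP(cv2.convexHull(q[:,:2].astype(np.float32)),12,True)[:,0];print('centri',h.round().tolist(),q[:,2].max())
for b in((543,495),(426,490)):pass
E
```

```text
s0 221
  hull rect ((465.28802490234375, -136.1336669921875), (44.24342727661133, 96.50093841552734), 65.20555114746094)
  top 96 ((455.4024658203125, -130.8464813232422), (41.343326568603516, 64.47205352783203), 61.665470123291016) 27.17311546210852
[[516.0, -141.0], [435.0, -98.0], [416.0, -128.0], [423.0, -141.0], [471.0, -161.0]]
d0 214
  hull rect ((481.26251220703125, -125.57978820800781), (93.26964569091797, 95.39482116699219), 63.6094970703125)
  top 82 ((459.5280456542969, -139.60321044921875), (44.51294708251953, 71.19708251953125), 68.8467788696289) 28.87415429184515
[[509.0, -87.0], [440.0, -110.0], [422.0, -137.0], [428.0, -151.0], [504.0, -183.0], [522.0, -142.0]]
w0 456
  hull rect ((434.19744873046875, -120.83103942871094), (28.44624900817871, 71.7735824584961), 11.201080322265625)
  top 455 ((445.64862060546875, -129.39773559570312), (40.7926025390625, 34.898868560791016), 65.43250274658203) 29.02799035423607
[[451.0, -154.0], [441.0, -105.0], [417.0, -88.0], [423.0, -139.0]]
s0 brass 0 0
4977 [380.  10.  18.] [800. 300. 130.] [((580.6821899414062, 142.2133331298828), (404.6781311035156, 246.79656982421875), 13.596487998962402)]
w0 brass 203 [554.7 109.1  79.1]
20351 [388.  17.  18.] [800. 175. 130.] [((594.107177734375, 93.35783386230469), (153.4021759033203, 412.09625244140625), 88.45840454101562)]
centri [[894.0, 58.0], [690.0, 59.0], [555.0, 24.0], [655.0, -365.0], [826.0, -328.0], [875.0, -297.0], [895.0, -231.0]] 296.96490220715475
```

```bash
python3 -m jog '[{"x":10,"y":-60},{"x":20,"y":-120},{"x":30,"y":-170},{"x":30,"y":-170},{"x":30,"y":-170},{"x":30,"y":-170},{"x":30,"y":-170},{"x":30,"y":-170},{"x":30,"y":-170},{"x":30,"y":-170}]'
python3 - <<'E'
from h import *
snap('wrist','w1');print(observe()['tcp_pos'],observe()['wrist_force'])
E
```

```text
[6.74520866e+02 1.03539720e-02 2.30399223e+02] [ 0.24565706 -0.12783683 -0.34520897]validation failed for argument at $[0]...
```

View pics/w1.png

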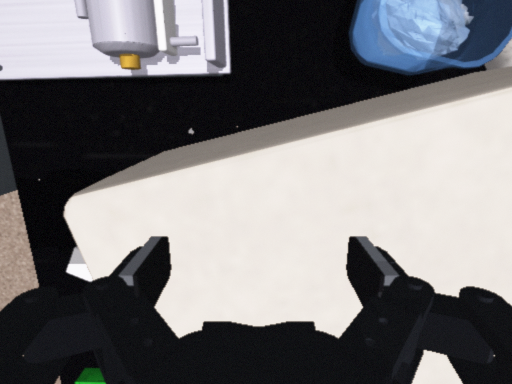

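The call was refused because every row needs all five fields. The picture is unchanged from the previous wrist view. (5 viewed so far.)

```bash
python3 -m jog '[{"x":10,"y":-50,"z":0,"roll":0,"grip":1},{"x":20,"y":-100,"z":0,"roll":0,"grip":1},{"x":30,"y":-150,"z":0,"roll":0,"grip":1},{"x":30,"y":-170,"z":0,"roll":0,"grip":1},{"x":30,"y":-170,"z":0,"roll":0,"grip":1},{"x":30,"y":-170,"z":0,"roll":0,"grip":1},{"x":30,"y":-170,"z":0,"roll":0,"grip":1},{"x":30,"y":-170,"z":0,"roll":0,"grip":1},{"x":30,"y":-170,"z":0,"roll":0,"grip":1},{"x":30,"y":-170,"z":0,"roll":0,"grip":1}]'
python3 - <<'E'
from h import *
snap('wrist','w2');print(observe()['tcp_pos'],observe()['wrist_force'])
E
```

```text
clock: 1.45
tcp_pos: [505.1, 30.0, 231.1]
orientation: [-3.141, 0.0, 1.571]
wrist_force: [1.1, -0.3, -0.4]
opening: 85.6
[505.09735286  29.98182218 231.19823077] [0.43416716 0.23656764 0.15762304]
```

View pics/w2.png

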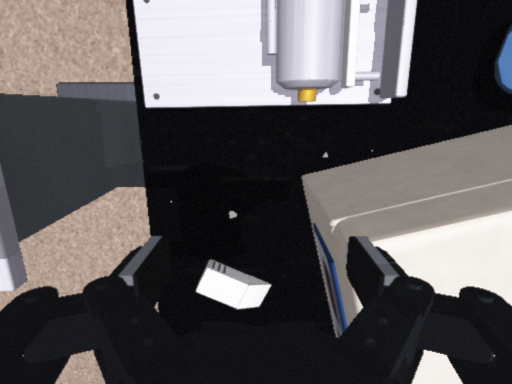

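The wrist view shows the whole right side of the rest: deck low-right corner at (146,107), right edge running to (390,104), bar at (271,25), stub at (307,95). The chock is at (233,285).

```bash
python3 - <<'E'
from h import *
c=load('w2');P=pts(c);col=c['color'].astype(int)
def ray(uv,z):
    K=c['intrinsics'];V=c['view'];R=V[:3,:3];o=-R.T@V[:3,3]
    d=R.T@np.array([(uv[0]-K[0,2])/K[0,0],(uv[1]-K[1,2])/K[1,1],1]);return o+d*(z-o[2])/d[2]
# chock
m=np.zeros(col.shape[:2],np.uint8);m[255:315,185:285]=((col.min(-1)>90)[255:315,185:285])
n,l,st,ce=cv2.connectedComponentsWithStats(m);k=1+np.argmax(st[1:,4]);m=(l==k)
print('chock px',st[k]);ys,xs=np.nonzero(m)
print('chock z pct',np.percentile(P[m][:,2],[5,50,95]))
t=m&(P[...,2]>26)&(P[...,2]<33);g=np.array([ray((x,y),28)for y,x in zip(*np.nonzero(t))])
r=cv2.minAreaRect(g[:,:2].astype(np.float32));print('top',len(g),r,cv2.boxPoints(r).round(1).tolist())
hp=cv2.approxPolyDP(cv2.convexHull(np.stack([xs,ys],1).astype(np.int32)),2.5,True)[:,0]
for p in hp: print(p,'z28',ray(p,28)[:2].round(1),'z3',ray(p,3)[:2].round(1))
# deck
d=np.zeros(m.shape,bool);d[2:102,150:255]=1
q=P[d&(P[...,2]>15)&(P[...,2]<50)];A=np.c_[q[:,:2],np.ones(len(q))];s=np.linalg.lstsq(A,q[:,2],rcond=None)[0]
print('deck plane',s, 'slope dir deg',np.degrees(np.arctan2(s[1],s[0])),'slope',np.degrees(np.arctan(np.hypot(*s[:2]))))
# right edge: last bright row per column
e=[]
for u in list(range(155,265,5))+list(range(345,376,5)):
    v=max(v for v in range(80,118) if col[v,u].min()>100); o=ray((u,v+.5),30)
    z=s@[o[0],o[1],1]
    o=ray((u,v+.5),z);e.append(o[:2])
e=np.array(e);f=np.polyfit(e[:,0],e[:,1],1);print('right edge yaw deg',np.degrees(np.arctan(f[0])),'y at 520',np.polyval(f,520),'res',np.std(e[:,1]-np.polyval(f,e[:,0])))
e=[]
for v in range(5,100,5):
    u=min(u for u in range(120,170) if col[v,u].min()>120 and col[v,u+3].min()>120); o=ray((u-.5,v),25);e.append(o[:2])
e=np.array(e);f=np.polyfit(e[:,1],e[:,0],1);print('low edge yaw',-np.degrees(np.arctan(f[0])),'x at y=150',np.polyval(f,150),'x at 120',np.polyval(f,120))
# cylinder top points
w=np.zeros(m.shape,bool);w[0:70,285:340]=1;q=P[w];b=np.percentile(q[:,2],90);q=q[q[:,2]>b];print('cyl top',q.mean(0),q.max(0))
b=(col[...,0]>140)&(col[...,2]<90)&(np.arange(384)[:,None]<110)&(col[...,0]-col[...,2]>80);print('brass',np.median(P[b],0),b.sum())
# cylinder left/right silhouette
E
```

```text
chock px [ 196  260   76   50 2250]
chock z pct [ 4.81194809 27.65909184 29.65204293]
top 1258 ((458.7918701171875, -135.08026123046875), (41.151763916015625, 64.79744720458984), 64.22381591796875) [[420.70001220703125, -139.5], [479.0, -167.6999969482422], [496.8999938964844, -130.60000610351562], [438.6000061035156, -102.5]]
[271 285] z28 [ 522.4 -130.5] z3 [ 523.6 -146.9]
[259 306] z28 [ 506.4 -163.2] z3 [ 506.4 -181.9]
[237 309] z28 [ 476.3 -168. ] z3 [ 474.2 -187.1]
[196 292] z28 [ 421.6 -141.4] z3 [ 415.5 -158.6]
[209 260] z28 [441.2 -93.5] z3 [ 436.5 -107.3]
deck plane [ 8.68894622e-02  2.17455106e-03 -7.11864660e+00] slope dir deg 1.4336214406459413 slope 4.9674744487418225
right edge yaw deg 1.060945901253097 y at 520 100.11022170929446 res 0.35480764109573454
low edge yaw 5.790433362293318 x at y=150 359.28557012259046 x at 120 362.3277983207008
cyl top [549.96892193 155.03907157 112.38524318] [561.53401251 182.09228843 374.78699463]
brass [551.32708343 109.28962502  78.77040561] 176
```

```bash
python3 -m jog '[{"x":-30,"y":-10,"z":0,"roll":-0.16,"grip":1},{"x":-60,"y":-20,"z":0,"roll":-0.32,"grip":1},{"x":-90,"y":-30,"z":10,"roll":-0.48,"grip":1},{"x":-120,"y":-40,"z":30,"roll":-0.64,"grip":1},{"x":-145,"y":-50,"z":60,"roll":-0.80,"grip":1},{"x":-162,"y":-55,"z":90,"roll":-0.96,"grip":1},{"x":-162,"y":-55,"z":110,"roll":-1.11,"grip":1},{"x":-162,"y":-55,"z":120,"roll":-1.11,"grip":1},{"x":-162,"y":-55,"z":120,"roll":-1.11,"grip":1},{"x":-162,"y":-55,"z":120,"roll":-1.11,"grip":1}]'
python3 - <<'E'
from h import *
c=snap('wrist','w3');s=observe();print(s['tcp_pos'],s['orientation'],s['wrist_force'],s['qpos'])
P=pts(c);col=c['color'].astype(int)
m=(P[...,2]>25)&(P[...,2]<33)&(abs(P[...,0]-465)<65)&(abs(P[...,1]+140)<60)&(col.min(-1)>90)
print(m.sum(),cv2.minAreaRect(P[m][:,:2].astype(np.float32)),np.median(P[m][:,2]))
print(cv2.boxPoints(cv2.minAreaRect(P[m][:,:2].astype(np.float32))).round(1).tolist())
m=(P[...,2]>1.5)&(P[...,2]<33)&(abs(P[...,0]-465)<70)&(abs(P[...,1]+140)<70)&(col.min(-1)>90)
print(m.sum(),cv2.minAreaRect(P[m][:,:2].astype(np.float32)))
E
```

```text
clock: 2.75
tcp_pos: [450.9, -132.0, 112.3]
orientation: [3.141, 0.002, 2.68]
wrist_force: [0.7, 1.3, -0.2]
opening: 85.2
[ 451.00517925 -132.07871633  112.42006034] [3.14133735e+00 2.06063661e-03 2.68029268e+00] [ 0.56620497  0.01799099 -0.25846033] [-3.37897379e-01 -1.82861724e-02  2.15253387e+00 -3.32352444e-07
  1.00526857e+00 -1.44739382e+00]
3749 ((458.4942626953125, -136.2753143310547), (39.94979476928711, 66.43914794921875), 64.64546966552734) 28.765545567587054
[[419.8999938964844, -140.10000610351562], [480.0, -168.60000610351562], [497.1000061035156, -132.39999389648438], [437.0, -104.0]]
4813 ((472.3683776855469, -143.29702758789062), (45.25883865356445, 97.5169448852539), 64.05115509033203)
```

View pics/w3.png

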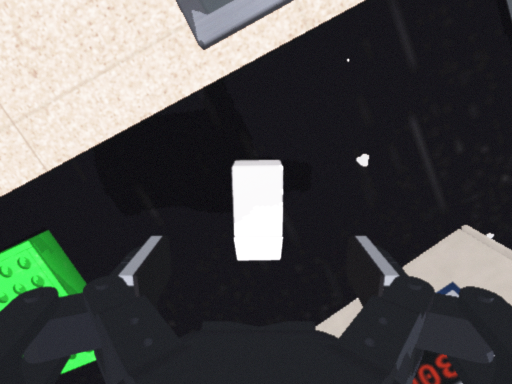

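The chock is centred between the open jaws, spanning columns 232–283 with its rear at row 165 and tip at row 260. Going down to grip.

```bash
python3 -m jog '[{"x":0,"y":0,"z":30,"roll":0,"grip":1},{"x":0,"y":0,"z":60,"roll":0,"grip":1},{"x":0,"y":0,"z":90,"roll":0,"grip":1},{"x":0,"y":0,"z":108,"roll":0,"grip":1},{"x":0,"y":0,"z":108,"roll":0,"grip":1},{"x":0,"y":0,"z":108,"roll":0,"grip":-0.2},{"x":0,"y":0,"z":108,"roll":0,"grip":-0.3},{"x":0,"y":0,"z":108,"roll":0,"grip":-0.3},{"x":0,"y":0,"z":108,"roll":0,"grip":-0.3},{"x":0,"y":0,"z":108,"roll":0,"grip":-0.3}]' 40
python3 - <<'E'
from h import *
c=load('w2');P=pts(c);col=c['color'].astype(int)
K=c['intrinsics'];V=c['view'];R=V[:3,:3];o=-R.T@V[:3,3]
def ray(uv,z):
    d=R.T@np.array([(uv[0]-K[0,2])/K[0,0],(uv[1]-K[1,2])/K[1,1],1]);return o+d*(z-o[2])/d[2]
e=[]
for v in range(8,104,4):
    u=200
    while col[v,u].min()>110: u-=1
    e.append([u,*ray((u+.5,v),26.2)[:2]])
e=np.array(e);print(e[::4].round(1).tolist());f=np.polyfit(e[:,2],e[:,1],1);print(np.degrees(np.arctan(-f[0])),np.polyval(f,160))
# cylinder silhouettes x at rows, stub px
b=(col[...,0]>140)&(col[...,2]<90)&(np.arange(384)[:,None]<110)&(col[...,0]-col[...,2]>80);ys,xs=np.nonzero(b);print('stub px',xs.min(),xs.max(),ys.min(),ys.max(), ray(((xs.min()+xs.max())/2,94),70))
q=P[5:75,285:338].reshape(-1,3);q=q[(q[:,2]>60)&(q[:,2]<105)]
# circle fit in xz
A=np.c_[q[:,0],q[:,2],np.ones(len(q))];s=np.linalg.lstsq(A,(q[:,[0,2]]**2).sum(1),rcond=None)[0];print('cyl axis x,z,r',s[0]/2,s[1]/2,np.sqrt(s[2]+(s[0]**2+s[1]**2)/4),q[:,1].min(),q[:,1].mean())
# bar
E
```

```text
clock: 4.05
tcp_pos: [451.2, -132.4, 4.6]
orientation: [3.141, 0.002, 2.681]
wrist_force: [-0.7, 0.4, 6.1]
opening: 39.3
[[133.0, 374.7, 198.0], [135.0, 375.1, 183.0], [136.0, 374.5, 167.6], [138.0, 374.9, 151.7], [140.0, 375.4, 135.5], [142.0, 375.9, 118.7]]
3.1838351502493802 375.5680370428842
stub px 299 315 88 100 [553.09516382 110.53052137  70.        ]
cyl axis x,z,r 551.8877454804608 72.54348057538073 28.738210866498793 125.56998535088746 153.28059669950406
```

```bash
python3 -m jog '[{"x":0,"y":0,"z":-40,"roll":0,"grip":-0.3},{"x":0,"y":0,"z":-80,"roll":0,"grip":-0.3},{"x":27,"y":41,"z":-100,"roll":-0.08,"grip":-0.3},{"x":54,"y":82,"z":-100,"roll":-0.16,"grip":-0.3},{"x":81,"y":123,"z":-100,"roll":-0.24,"grip":-0.3},{"x":108,"y":164,"z":-100,"roll":-0.32,"grip":-0.3},{"x":135,"y":205,"z":-100,"roll":-0.40,"grip":-0.3},{"x":161,"y":244,"z":-100,"roll":-0.48,"grip":-0.3},{"x":161,"y":244,"z":-100,"roll":-0.48,"grip":-0.3},{"x":161,"y":244,"z":-100,"roll":-0.48,"grip":-0.3}]'
python3 - <<'E'
from h import *
s=observe();print(s['tcp_pos'],s['orientation'],s['wrist_force'])
c=snap('side','d4');A=c['color'];cc=snap('scene','s4')['color']
w=snap('wrist','w4')['color']
a=cv2.resize(cc[150:260,170:300],(390*1,330));b=cv2.resize(A[140:250,190:320],(390,330))
cv2.imwrite('pics/m4.png',np.hstack([a,b])[:,:,::-1])
E
```

```text
clock: 5.3
tcp_pos: [413.5, 157.8, 102.7]
orientation: [-3.141, -0.001, -3.122]
wrist_force: [-0.5, 0.5, -2.9]
opening: 39.1
[413.52759666 157.83968045 102.73965625] [-3.14074397e+00 -1.20898277e-03 -3.12172759e+00] [-0.54077016  0.49482425 -2.9401425 ]
```

View pics/w4.png

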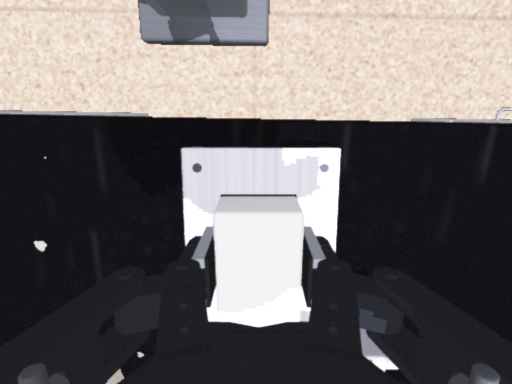

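The wrist view shows the chock held square over the deck at columns 215–303. The deck's low edge spans columns 182–340 at row 148. I'll quickly check the rest's centreline and yaw from this view.

```bash
python3 - <<'E'
from h import *
c=load('w4');P=pts(c);g=c['color'].astype(int).min(-1)
K=c['intrinsics'];V=c['view'];R=V[:3,:3];o=-R.T@V[:3,3]
def ray(uv,z):
    d=R.T@np.array([(uv[0]-K[0,2])/K[0,0],(uv[1]-K[1,2])/K[1,1],1]);return o+d*(z-o[2])/d[2]
def deck(uv):
    z=27
    for _ in range(4):
        p=ray(uv,z);z=36+.0875*(p[0]-504.7)
    return p
for v in range(152,236,12):
    u=200
    while g[v,u]>100:u-=1
    w=320
    while g[v,w]>100:w+=1
    a,b=deck((u+.5,v)),deck((w-.5,v));print(v,u,w,a[:2].round(1),b[:2].round(1),((a+b)/2)[:2].round(1),P[v,u+5].round(1))
E
```

```text
152 180 341 [379.7  98.1] [377.5 218.2] [378.6 158.1] [379.5 101.7  26.1]
164 197 341 [388.4 110.6] [386.5 218.8] [387.4 164.7] [388.3 114.1  26.2]
176 181 340 [397.8  98.3] [395.6 218.7] [396.7 158.5] [397.4 102.1  28.1]
188 181 340 [407.  98.] [404.8 219.3] [405.9 158.7] [406.8 101.6  28. ]
200 182 339 [416.4  98.5] [414.2 219.2] [415.3 158.8] [416.4 102.   28.2]
212 182 338 [425.9  98.3] [423.8 219. ] [424.8 158.6] [425.4 102.1  30.4]
224 183 337 [435.6  98.8] [433.5 218.9] [434.5 158.8] [435.  102.6  31.1]
```

View pics/m4.png

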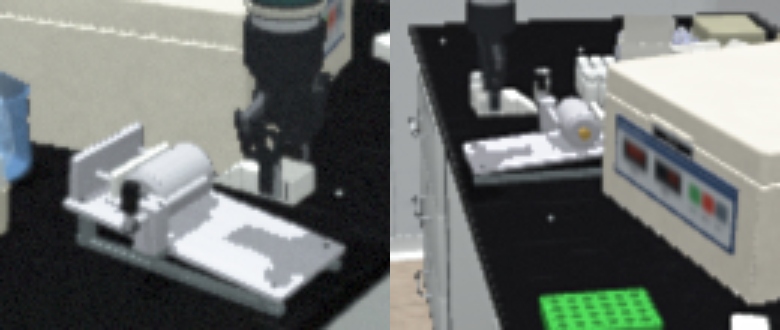

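The pictures agree: deck centreline y≈158.5 here, yaw ≈1°, and the chock is clear above the deck. Lowering.

```bash
python3 -m jog '[{"x":0,"y":0.7,"z":20,"roll":0,"grip":-0.3},{"x":0,"y":0.7,"z":40,"roll":0,"grip":-0.3},{"x":0,"y":0.7,"z":54,"roll":0,"grip":-0.3},{"x":0,"y":0.7,"z":58,"roll":0,"grip":-0.3},{"x":0,"y":0.7,"z":60,"roll":0,"grip":-0.3},{"x":0,"y":0.7,"z":61,"roll":0,"grip":-0.3},{"x":0,"y":0.7,"z":62,"roll":0,"grip":-0.3},{"x":0,"y":0.7,"z":62,"roll":0,"grip":-0.3},{"x":0,"y":0.7,"z":62,"roll":0,"grip":-0.3},{"x":0,"y":0.7,"z":62,"roll":0,"grip":-0.3}]'
python3 -m jog '[{"x":0,"y":0,"z":0.4,"roll":0,"grip":-0.3},{"x":0,"y":0,"z":0.8,"roll":0,"grip":-0.3},{"x":0,"y":0,"z":1.2,"roll":0,"grip":-0.3},{"x":0,"y":0,"z":1.6,"roll":0,"grip":-0.3},{"x":0,"y":0,"z":2,"roll":0,"grip":-0.3},{"x":0,"y":0,"z":2,"roll":0,"grip":-0.3},{"x":0,"y":0,"z":2,"roll":0,"grip":-0.3},{"x":0,"y":0,"z":2,"roll":0,"grip":-0.3},{"x":0,"y":0,"z":2,"roll":0,"grip":-0.3},{"x":0,"y":0,"z":2,"roll":0,"grip":-0.3}]'
```

```text
clock: 6.7
tcp_pos: [414.3, 158.9, 41.4]
orientation: [3.142, 0.0, -3.122]
wrist_force: [-0.5, -0.7, -2.3]
opening: 39.3
clock: 7.95
tcp_pos: [414.3, 158.8, 39.3]
orientation: [3.142, 0.0, -3.122]
wrist_force: [0.0, -0.8, -3.6]
opening: 39.4
```

```bash
python3 -m jog '[{"x":0,"y":0,"z":0.4,"roll":0,"grip":-0.3},{"x":0,"y":0,"z":0.8,"roll":0,"grip":-0.3},{"x":0,"y":0,"z":1.2,"roll":0,"grip":-0.3},{"x":0,"y":0,"z":1.6,"roll":0,"grip":-0.3},{"x":0,"y":0,"z":2,"roll":0,"grip":-0.3},{"x":0,"y":0,"z":2.2,"roll":0,"grip":-0.3},{"x":0,"y":0,"z":2.4,"roll":0,"grip":-0.3},{"x":0,"y":0,"z":2.5,"roll":0,"grip":-0.3},{"x":0,"y":0,"z":2.5,"roll":0,"grip":-0.3},{"x":0,"y":0,"z":2.5,"roll":0,"grip":-0.3}]'
```

```text
clock: 9.2
tcp_pos: [414.2, 159.0, 37.4]
orientation: [3.142, -0.0, -3.122]
wrist_force: [-5.1, -0.5, 6.9]
opening: 39.2
```

```bash
python3 -m jog '[{"x":0,"y":0,"z":0,"roll":0,"grip":0.2},{"x":0,"y":0,"z":0,"roll":0,"grip":1},{"x":0,"y":0,"z":0,"roll":0,"grip":1},{"x":0,"y":0,"z":0,"roll":0,"grip":1},{"x":0,"y":0,"z":0,"roll":0,"grip":1},{"x":0,"y":0,"z":-15,"roll":0,"grip":1},{"x":0,"y":0,"z":-40,"roll":0,"grip":1},{"x":0,"y":0,"z":-75,"roll":0,"grip":1},{"x":23,"y":0,"z":-85,"roll":0,"grip":0},{"x":46,"y":0,"z":-85,"roll":0,"grip":-1}]'
python3 - <<'E'
from h import *
s=observe();print(s['tcp_pos'],s['orientation'],s['wrist_force'],s['opening'])
c=snap('wrist','w5');P=pts(c);col=c['color'].astype(int)
n=36+.0875*(P[...,0]-504.7)
h=P[...,2]-n
m=(h>22)&(h<34)&(P[...,0]>370)&(P[...,0]<480)&(abs(P[...,1]-159)<40)&(col.min(-1)>90)
r=cv2.minAreaRect(P[m][:,:2].astype(np.float32));print(m.sum(),r,cv2.boxPoints(r).round(1).tolist(),np.median(h[m]))
a=P[m];print(np.polyfit(a[:,0],h[m],1))
cv2.imwrite('pics/w5.png',c['color'][:,:,::-1])
E
```

```text
clock: 10.45
tcp_pos: [369.4, 158.5, 124.4]
orientation: [3.14, 0.004, -3.123]
wrist_force: [-0.4, 0.4, 0.1]
opening: 51.7
[369.39056318 158.45868727 124.41627945] [ 3.14018294  0.00408673 -3.12271038] [-0.40422399  0.37314672  0.14550645] 51.652300695982895
4016 ((423.6811218261719, 159.21649169921875), (71.85453033447266, 40.379669189453125), 1.7139954566955566) [[387.20001220703125, 178.3000030517578], [388.3999938964844, 138.0], [460.20001220703125, 140.10000610351562], [459.0, 180.5]] 28.834881119045775
[-1.63182537e-02  3.53830500e+01]
```

View pics/w5.png

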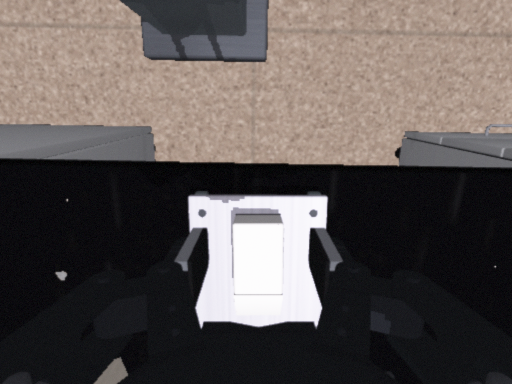

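The chock lies flat and square on the deck (rear at row 215, columns 233–283), with rear x≈388 and mid-line y≈158.5. I've viewed 10 pictures. Next I'll shut the fingers and lower behind it.

```bash
python3 -m jog '[{"x":2,"y":0,"z":0,"roll":0,"grip":-1},{"x":2,"y":0,"z":20,"roll":0,"grip":-1},{"x":2,"y":0,"z":40,"roll":0,"grip":-1},{"x":2,"y":0,"z":60,"roll":0,"grip":-1},{"x":2,"y":0,"z":80,"roll":0,"grip":-1},{"x":2,"y":0,"z":90,"roll":0,"grip":-1},{"x":2,"y":0,"z":90,"roll":0,"grip":-1},{"x":2,"y":0,"z":90,"roll":0,"grip":-1},{"x":2,"y":0,"z":90,"roll":0,"grip":-1},{"x":2,"y":0,"z":90,"roll":0,"grip":-1}]' 
python3 -m jog '[{"x":-2,"y":0,"z":-0.2,"roll":0,"grip":-1},{"x":-4,"y":0,"z":-0.3,"roll":0,"grip":-1},{"x":-6,"y":0,"z":-0.5,"roll":0,"grip":-1},{"x":-8,"y":0,"z":-0.7,"roll":0,"grip":-1},{"x":-10,"y":0,"z":-0.9,"roll":0,"grip":-1},{"x":-12,"y":0,"z":-1,"roll":0,"grip":-1},{"x":-14,"y":0,"z":-1.2,"roll":0,"grip":-1},{"x":-16,"y":0,"z":-1.4,"roll":0,"grip":-1},{"x":-18,"y":0,"z":-1.6,"roll":0,"grip":-1},{"x":-20,"y":0,"z":-1.7,"roll":0,"grip":-1}]'
```

```text
clock: 11.75
tcp_pos: [366.8, 158.1, 32.4]
orientation: [3.141, 0.001, -3.122]
wrist_force: [-0.4, -0.5, 0.2]
opening: 0.1
clock: 13.0
tcp_pos: [386.5, 158.3, 33.4]
orientation: [-3.142, 0.0, -3.122]
wrist_force: [-2.0, -0.1, -0.0]
opening: -0.1
```

```bash
python3 -m jog '[{"x":-3,"y":0,"z":-0.3,"roll":0,"grip":-1},{"x":-6,"y":0,"z":-0.5,"roll":0,"grip":-1},{"x":-9,"y":0,"z":-0.8,"roll":0,"grip":-1},{"x":-12,"y":0,"z":-1,"roll":0,"grip":-1},{"x":-15,"y":0,"z":-1.3,"roll":0,"grip":-1},{"x":-18,"y":0,"z":-1.6,"roll":0,"grip":-1},{"x":-21,"y":0,"z":-1.8,"roll":0,"grip":-1},{"x":-24,"y":0,"z":-2.1,"roll":0,"grip":-1},{"x":-27,"y":0,"z":-2.4,"roll":0,"grip":-1},{"x":-30,"y":0,"z":-2.6,"roll":0,"grip":-1}]' 
python3 - <<'E'
from h import *
s=observe();print(s['tcp_pos'],s['wrist_force'])
c=snap('wrist','w6');P=pts(c);col=c['color'].astype(int)
h=P[...,2]-(36+.0875*(P[...,0]-504.7))
m=(h>22)&(h<34)&(P[...,0]>400)&(P[...,0]<520)&(abs(P[...,1]-159)<30)&(col.min(-1)>90)
r=cv2.minAreaRect(P[m][:,:2].astype(np.float32));print(m.sum(),r,cv2.boxPoints(r).round(1).tolist())
E
```

```text
clock: 14.25
tcp_pos: [416.5, 158.9, 36.1]
orientation: [-3.142, -0.0, -3.122]
wrist_force: [-1.6, -0.3, -0.2]
opening: 0.2
[416.46403998 158.89351595  36.1041113 ] [-1.56420741 -0.26302924 -0.16388369]
473 ((425.8403015136719, 163.4298095703125), (45.52440643310547, 26.291709899902344), 16.521257400512695) [[400.29998779296875, 169.60000610351562], [407.79998779296875, 144.39999389648438], [451.3999938964844, 157.3000030517578], [443.8999938964844, 182.5]]
```

```bash
python3 -m jog '[{"x":-1.5,"y":0,"z":-0.1,"roll":0,"grip":-1},{"x":-3,"y":0,"z":-0.3,"roll":0,"grip":-1},{"x":-4.5,"y":0,"z":-0.4,"roll":0,"grip":-1},{"x":-6,"y":0,"z":-0.5,"roll":0,"grip":-1},{"x":-7.5,"y":0,"z":-0.7,"roll":0,"grip":-1},{"x":-9,"y":0,"z":-0.8,"roll":0,"grip":-1},{"x":-10.5,"y":0,"z":-0.9,"roll":0,"grip":-1},{"x":-12,"y":0,"z":-1.1,"roll":0,"grip":-1},{"x":-13,"y":0,"z":-1.2,"roll":0,"grip":-1},{"x":-14,"y":0,"z":-1.3,"roll":0,"grip":-1}]' 
python3 -m jog '[{"x":-0.6,"y":0,"z":0,"roll":0,"grip":-1},{"x":-1.2,"y":0,"z":-0.1,"roll":0,"grip":-1},{"x":-1.8,"y":0,"z":-0.2,"roll":0,"grip":-1},{"x":-2.4,"y":0,"z":-0.2,"roll":0,"grip":-1},{"x":-3,"y":0,"z":-0.3,"roll":0,"grip":-1},{"x":-3.6,"y":0,"z":-0.3,"roll":0,"grip":-1},{"x":-4.2,"y":0,"z":-0.4,"roll":0,"grip":-1},{"x":-4.8,"y":0,"z":-0.4,"roll":0,"grip":-1},{"x":-5.4,"y":0,"z":-0.5,"roll":0,"grip":-1},{"x":-6,"y":0,"z":-0.5,"roll":0,"grip":-1}]'
```

```text
clock: 15.55
tcp_pos: [430.3, 159.1, 37.3]
orientation: [-3.142, -0.0, -3.122]
wrist_force: [-3.0, -0.8, 0.8]
opening: -0.1
clock: 16.8
tcp_pos: [434.6, 159.1, 37.6]
orientation: [-3.141, -0.004, -3.123]
wrist_force: [-7.9, 0.8, 5.9]
opening: -0.3
```

```bash
python3 -m jog '[{"x":-0.4,"y":0,"z":0,"roll":0,"grip":-1},{"x":-0.8,"y":0,"z":-0.1,"roll":0,"grip":-1},{"x":-1.2,"y":0,"z":-0.1,"roll":0,"grip":-1},{"x":-1.6,"y":0,"z":-0.2,"roll":0,"grip":-1},{"x":-2,"y":0,"z":-0.2,"roll":0,"grip":-1},{"x":-2.3,"y":0,"z":-0.2,"roll":0,"grip":-1},{"x":-2.6,"y":0,"z":-0.3,"roll":0,"grip":-1},{"x":-2.8,"y":0,"z":-0.3,"roll":0,"grip":-1},{"x":-3,"y":0,"z":-0.3,"roll":0,"grip":-1},{"x":-3,"y":0,"z":-0.3,"roll":0,"grip":-1}]'
```

```text
clock: 18.05
tcp_pos: [436.6, 159.1, 37.8]
orientation: [-3.141, -0.005, -3.123]
wrist_force: [-9.3, 0.4, 7.2]
opening: -0.1
```

```bash
python3 -m jog '[{"x":-0.2,"y":0,"z":-0.2,"roll":0,"grip":-1},{"x":-0.4,"y":0,"z":-0.3,"roll":0,"grip":-1},{"x":-0.6,"y":0,"z":-0.4,"roll":0,"grip":-1},{"x":-0.8,"y":0,"z":-0.5,"roll":0,"grip":-1},{"x":-1,"y":0,"z":-0.6,"roll":0,"grip":-1},{"x":-1.2,"y":0,"z":-0.7,"roll":0,"grip":-1},{"x":-1.4,"y":0,"z":-0.8,"roll":0,"grip":-1},{"x":-1.6,"y":0,"z":-0.9,"roll":0,"grip":-1},{"x":-1.8,"y":0,"z":-0.9,"roll":0,"grip":-1},{"x":-2,"y":0,"z":-0.9,"roll":0,"grip":-1}]'
```

```text
clock: 19.3
tcp_pos: [436.9, 159.0, 37.9]
orientation: [-3.141, -0.009, -3.123]
wrist_force: [-13.3, 1.8, 5.9]
opening: -0.1
```

```bash
python3 - <<'E'
from h import *
s=observe();print(s['clock'],s['tcp_pos'],s['wrist_force'])
c7=snap('side','d7');s7=snap('scene','s7')
c0=load('d0');s0=load('s0')
print(proj(c0,[553,109,72]),proj(c0,[563,109,73]),'per10mm')
u,v=proj(c0,[553,109,72]).round().astype(int)
for c in(c0,c7):
    k=c['color'][v-10:v+11,u-12:u+20].astype(float);w=np.clip(k[...,0]-k[...,2]-50,0,None);yy,xx=np.mgrid[:w.shape[0],:w.shape[1]];print('stub px',(w*xx).sum()/w.sum()+u-12,(w*yy).sum()/w.sum()+v-10,w.sum())
p=np.array([proj(s0,[552,y,z]) for y in(115,205) for z in(40,103)]);print(p.round(),proj(s0,[552,160,100]),proj(s0,[562,160,101]))
A=[cv2.resize(c['color'][185:255,185:290],(780,520),interpolation=cv2.INTER_CUBIC) for c in(s7,)][0]
B=c7['color'][160:205,205:300];B=cv2.resize(B,(780,370))
for c in (s0,s7):
    P=pts(c);m=(abs(P[...,0]-552)<45)&(P[...,1]>125)&(P[...,1]<195)&(P[...,2]>85)&(P[...,2]<115);q=P[m];A2=np.c_[q[:,0],q[:,2],np.ones(len(q))];t=np.linalg.lstsq(A2,(q[:,[0,2]]**2).sum(1),rcond=None)[0];print(len(q),'fit',t[0]/2,t[1]/2,q.mean(0))
cv2.imwrite('pics/m7.png',A[:,:,::-1])
E
```

```text
19.3 [436.94728126 158.95394342  37.90641096] [-13.3015399    1.77158863   5.87140616]
[254.29100521 183.95858915] [256.37318411 183.64103767] per10mm
stub px 254.20187793427232 183.79342723004694 213.0
stub px 255.10041841004187 183.5020920502092 239.0
[[235. 213.]
 [235. 195.]
 [217. 224.]
 [216. 206.]] [225.88653147 201.33663566] [223.32453559 200.21613454]
203 fit 555.5670870868627 60.55302698596279 [547.16518915 160.1099097   93.66518211]
205 fit 557.9673749478233 63.88936007994198 [550.4455423  160.92061958  93.73166183]
```

View pics/m7.png

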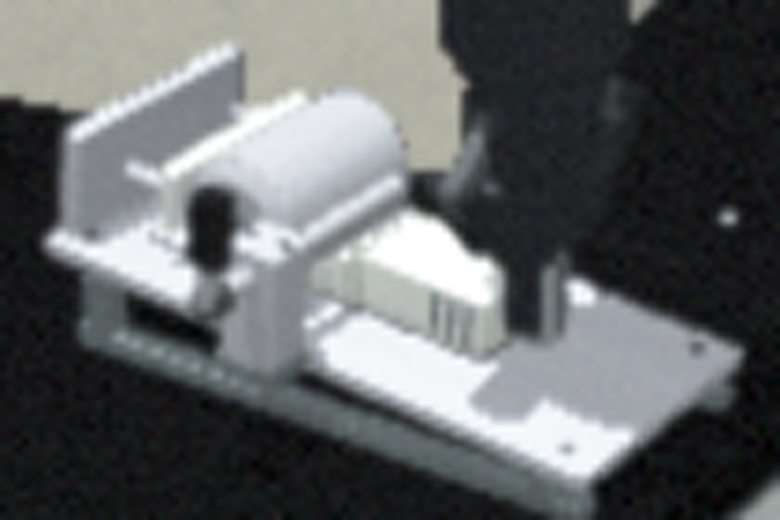

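Picture 11: the chock is under the bar (bar end at (400,185)) and square against the cylinder. The cylinder has moved about 3–4 mm and seems to be at the nylon plate. I'll continue in small steps, watching the force.

```bash
python3 -m jog '[{"x":-0.1,"y":0,"z":0,"roll":0,"grip":-1},{"x":-0.2,"y":0,"z":-0.1,"roll":0,"grip":-1},{"x":-0.3,"y":0,"z":-0.1,"roll":0,"grip":-1},{"x":-0.4,"y":0,"z":-0.1,"roll":0,"grip":-1},{"x":-0.5,"y":0,"z":-0.2,"roll":0,"grip":-1},{"x":-0.6,"y":0,"z":-0.2,"roll":0,"grip":-1},{"x":-0.7,"y":0,"z":-0.2,"roll":0,"grip":-1},{"x":-0.8,"y":0,"z":-0.2,"roll":0,"grip":-1},{"x":-0.9,"y":0,"z":-0.3,"roll":0,"grip":-1},{"x":-1,"y":0,"z":-0.3,"roll":0,"grip":-1}]'
python3 - <<'E'
from h import *
s=observe();print(s['tcp_pos'],s['wrist_force'])
E
```

```text
clock: 20.65
tcp_pos: [437.2, 158.9, 37.9]
orientation: [-3.14, -0.01, -3.123]
wrist_force: [-14.3, 0.6, 6.3]
opening: -0.2
[437.20571118 158.86618773  37.94340446] [-14.30219139   0.6123777    6.26616548]
```

```bash
python3 -m jog '[{"x":-0.1,"y":0,"z":0,"roll":0,"grip":-1},{"x":-0.2,"y":0,"z":-0.1,"roll":0,"grip":-1},{"x":-0.4,"y":0,"z":-0.1,"roll":0,"grip":-1},{"x":-0.6,"y":0,"z":-0.2,"roll":0,"grip":-1},{"x":-0.8,"y":0,"z":-0.2,"roll":0,"grip":-1},{"x":-1,"y":0,"z":-0.3,"roll":0,"grip":-1},{"x":-1.1,"y":0,"z":-0.3,"roll":0,"grip":-1},{"x":-1.2,"y":0,"z":-0.3,"roll":0,"grip":-1},{"x":-1.2,"y":0,"z":-0.3,"roll":0,"grip":-1},{"x":-1.2,"y":0,"z":-0.3,"roll":0,"grip":-1}]'
python3 - <<'E'
from h import *
s=observe();print(s['tcp_pos'],s['wrist_force'])
E
```

```text
clock: 21.9
tcp_pos: [437.3, 158.8, 38.0]
orientation: [-3.14, -0.012, -3.123]
wrist_force: [-15.8, 1.5, 7.7]
opening: -0.3
[437.34547963 158.79333639  37.98003559] [-15.77824953   1.49608878   7.74212355]
```

```bash
python3 -m jog '[{"x":0,"y":0,"z":-0.3,"roll":0,"grip":-1},{"x":0,"y":0,"z":-0.6,"roll":0,"grip":-1},{"x":0,"y":0,"z":-0.9,"roll":0,"grip":-1},{"x":0,"y":0,"z":-1.2,"roll":0,"grip":-1},{"x":0,"y":0,"z":-1.5,"roll":0,"grip":-1},{"x":0,"y":0,"z":-1.7,"roll":0,"grip":-1},{"x":0,"y":0,"z":-1.7,"roll":0,"grip":-1},{"x":0,"y":0,"z":-1.7,"roll":0,"grip":-1},{"x":0,"y":0,"z":-1.7,"roll":0,"grip":-1},{"x":0,"y":0,"z":-1.7,"roll":0,"grip":-1}]'
python3 - <<'E'
from h import *
s=observe();print(s['tcp_pos'],s['wrist_force'],s['torque'])
E
```

```text
clock: 23.15
tcp_pos: [437.8, 158.5, 39.0]
orientation: [-3.14, -0.011, -3.123]
wrist_force: [-12.4, 0.2, 0.3]
opening: 0.0
[437.81451754 158.52098589  38.99346361] [-12.39790753   0.18129057   0.30237366] [0.12312158 1.81803385 0.01769227]
```

```bash
python3 -m jog '[{"x":-0.2,"y":0,"z":-0.1,"roll":0,"grip":-1},{"x":-0.4,"y":0,"z":-0.2,"roll":0,"grip":-1},{"x":-0.6,"y":0,"z":-0.3,"roll":0,"grip":-1},{"x":-0.8,"y":0,"z":-0.4,"roll":0,"grip":-1},{"x":-1,"y":0,"z":-0.5,"roll":0,"grip":-1},{"x":-1.2,"y":0,"z":-0.6,"roll":0,"grip":-1},{"x":-1.4,"y":0,"z":-0.7,"roll":0,"grip":-1},{"x":-1.5,"y":0,"z":-0.7,"roll":0,"grip":-1},{"x":-1.5,"y":0,"z":-0.7,"roll":0,"grip":-1},{"x":-1.5,"y":0,"z":-0.7,"roll":0,"grip":-1}]'
python3 - <<'E'
from h import *
s=observe();print(s['tcp_pos'],s['wrist_force'],s['torque'])
E
```

```text
clock: 24.4
tcp_pos: [438.1, 158.3, 39.2]
orientation: [-3.139, -0.014, -3.123]
wrist_force: [-14.1, 0.9, 0.3]
opening: -0.1
[438.14858114 158.32916416  39.24037516] [-14.05299738   0.89220024   0.28492239] [ 0.11816855  2.13049174 -0.01497782]
```

```bash
python3 -m jog '[{"x":-0.3,"y":0.1,"z":-0.1,"roll":0,"grip":-1},{"x":-0.6,"y":0.1,"z":-0.2,"roll":0,"grip":-1},{"x":-0.9,"y":0.1,"z":-0.4,"roll":0,"grip":-1},{"x":-1.2,"y":0.1,"z":-0.5,"roll":0,"grip":-1},{"x":-1.5,"y":0.1,"z":-0.6,"roll":0,"grip":-1},{"x":-1.8,"y":0.1,"z":-0.7,"roll":0,"grip":-1},{"x":-2,"y":0.1,"z":-0.8,"roll":0,"grip":-1},{"x":-2,"y":0.1,"z":-0.8,"roll":0,"grip":-1},{"x":-2,"y":0.1,"z":-0.8,"roll":0,"grip":-1},{"x":-2,"y":0.1,"z":-0.8,"roll":0,"grip":-1}]'
python3 - <<'E'
from h import *
s=observe();print(s['tcp_pos'],s['wrist_force'],s['torque'])
E
```

```text
clock: 25.65
tcp_pos: [438.8, 158.2, 39.6]
orientation: [-3.139, -0.016, -3.123]
wrist_force: [-16.1, 0.4, 2.3]
opening: -0.1
[438.83118752 158.24658646  39.55683581] [-16.13945633   0.42758181   2.32509755] [ 0.13260936  2.4356165  -0.01743048]
```

```bash
python3 -m jog '[{"x":-0.3,"y":0.1,"z":-0.2,"roll":0,"grip":-1},{"x":-0.6,"y":0.1,"z":-0.4,"roll":0,"grip":-1},{"x":-0.9,"y":0.1,"z":-0.6,"roll":0,"grip":-1},{"x":-1.2,"y":0.1,"z":-0.8,"roll":0,"grip":-1},{"x":-1.5,"y":0.1,"z":-1,"roll":0,"grip":-1},{"x":-1.8,"y":0.1,"z":-1.1,"roll":0,"grip":-1},{"x":-2,"y":0.1,"z":-1.2,"roll":0,"grip":-1},{"x":-2,"y":0.1,"z":-1.2,"roll":0,"grip":-1},{"x":-2,"y":0.1,"z":-1.2,"roll":0,"grip":-1},{"x":-2,"y":0.1,"z":-1.2,"roll":0,"grip":-1}]'
python3 - <<'E'
from h import *
s=observe();print(s['tcp_pos'],s['wrist_force'],s['torque'])
c7=snap('side','d8');s7=snap('scene','s8');c0=load('d0');s0=load('s0')
u,v=proj(c0,[553,109,72]).round().astype(int)
for c in(c0,load('d7'),c7):
    k=c['color'][v-10:v+11,u-12:u+20].astype(float);w=np.clip(k[...,0]-k[...,2]-50,0,None);yy,xx=np.mgrid[:w.shape[0],:w.shape[1]];print('stub px',(w*xx).sum()/w.sum()+u-12)
E
```

```text
clock: 26.9
tcp_pos: [439.4, 158.2, 40.2]
orientation: [-3.138, -0.019, -3.123]
wrist_force: [-19.0, 1.0, 1.9]
opening: 0.3
[439.42664284 158.16748265  40.24991724] [-19.04092299   0.95890276   1.89417091] [ 1.56623280e-01  2.82130063e+00 -2.51257025e-03]
stub px 254.20187793427232
stub px 255.10041841004187
stub px 255.7421052631579
```

```bash
python3 -m jog '[{"x":2,"y":0,"z":0,"roll":0,"grip":-1},{"x":4,"y":0,"z":0,"roll":0,"grip":-1},{"x":6,"y":0,"z":0,"roll":0,"grip":-1},{"x":9,"y":0,"z":0,"roll":0,"grip":-1},{"x":14,"y":0,"z":0,"roll":0,"grip":-1},{"x":20,"y":0,"z":0,"roll":0,"grip":-1},{"x":30,"y":0,"z":-10,"roll":0,"grip":-1},{"x":30,"y":0,"z":-50,"roll":0,"grip":0},{"x":30,"y":0,"z":-100,"roll":0,"grip":0},{"x":30,"y":0,"z":-130,"roll":0,"grip":0}]'
python3 - <<'E'
from h import *
s=observe();print(s['tcp_pos'],s['orientation'],s['wrist_force'],s['qpos'][5])
d=snap('side','d9');c=snap('scene','s9')
c0=load('d0');u,v=proj(c0,[553,109,72]).round().astype(int)
k=d['color'][v-10:v+11,u-12:u+20].astype(float);w=np.clip(k[...,0]-k[...,2]-50,0,None);yy,xx=np.mgrid[:w.shape[0],:w.shape[1]];print('stub px',(w*xx).sum()/w.sum()+u-12)
for c in (load('s0'),c):
    P=pts(c);g=c['color'].max(-1)
    m=(abs(P[...,0]-517)<30)&(P[...,1]>215)&(P[...,1]<290)&(P[...,2]>35)&(P[...,2]<125)
    b=m&(g<60);q=P[b];print('black',b.sum(),q.min(0).round(),np.percentile(q,[10,50,90],0).round().tolist(),q.max(0).round()); ys,xs=np.nonzero(b);print(xs.min(),xs.max(),ys.min(),ys.max(),xs.mean(),ys.mean())
    l=m&(g>100);q=P[l];print('bright',l.sum(),np.percentile(q,[5,50,95],0).round().tolist())
E
```

```text
clock: 28.25
tcp_pos: [420.0, 159.6, 177.8]
orientation: [3.14, 0.005, -3.122]
wrist_force: [-0.6, -0.8, 0.4]
opening: 42.8
[420.004355   159.61862053 177.84248681] [ 3.14013563  0.00491613 -3.1222789 ] [-0.63990288 -0.79390079  0.39590388] -1.282375901338034
stub px 255.4340425531915
black 41 [501. 266.  99.] [[504.0, 269.0, 101.0], [507.0, 274.0, 111.0], [514.0, 277.0, 123.0]] [517. 277. 125.]
211 215 212 220 212.90243902439025 215.73170731707316
bright 237 [[501.0, 223.0, 38.0], [509.0, 243.0, 71.0], [524.0, 274.0, 91.0]]
black 43 [500. 268.  97.] [[503.0, 270.0, 100.0], [507.0, 275.0, 112.0], [514.0, 277.0, 123.0]] [516. 279. 124.]
211 215 211 220 212.90697674418604 215.7674418604651
bright 236 [[501.0, 225.0, 37.0], [509.0, 243.0, 74.0], [524.0, 273.0, 91.0]]
```

```bash
python3 -m jog '[{"x":-5,"y":5,"z":-25,"roll":0.18,"grip":0.2},{"x":-20,"y":25,"z":-25,"roll":0.36,"grip":0.2},{"x":-35,"y":45,"z":-25,"roll":0.54,"grip":0.2},{"x":-55,"y":65,"z":-25,"roll":0.72,"grip":0.2},{"x":-75,"y":85,"z":-25,"roll":0.9,"grip":0.2},{"x":-90,"y":105,"z":-25,"roll":1.08,"grip":0.2},{"x":-95,"y":110,"z":-25,"roll":1.26,"grip":0.2},{"x":-95,"y":110,"z":-25,"roll":1.44,"grip":0.2},{"x":-95,"y":110,"z":-25,"roll":1.57,"grip":0.2},{"x":-95,"y":110,"z":-25,"roll":1.57,"grip":0.2}]'
python3 - <<'E'
from h import *
s=observe();print(s['tcp_pos'],s['orientation'],s['wrist_force'])
c=snap('wrist','w9');P=pts(c);g=c['color'].max(-1)
m=(abs(P[...,0]-513)<25)&(P[...,1]>245)&(P[...,1]<300)&(P[...,2]>85)&(P[...,2]<140)&(g<90)
q=P[m];print(m.sum(),np.percentile(q,[2,50,98],0).round(1).tolist());ys,xs=np.nonzero(m);print(xs.min(),xs.max(),ys.min(),ys.max())
t=q[q[:,2]>np.percentile(q[:,2],98)-4];r=cv2.minAreaRect(t[:,:2].astype(np.float32));print('top',len(t),r,t[:,2].mean())
cv2.imwrite('pics/w9c.png',cv2.resize(c['color'][60:384,90:440],(700,648))[:600,:,::-1])
E
```

```text
clock: 29.6
tcp_pos: [511.1, 270.7, 198.4]
orientation: [-3.141, 0.0, 1.592]
wrist_force: [0.6, -0.2, 1.1]
opening: 51.6
[511.1265194  270.7177668  198.38524901] [-3.14056362e+00  4.98929117e-04  1.59235527e+00] [ 0.6136883  -0.23562077  1.06290103]
473 [[504.6, 263.4, 99.5], [512.7, 271.9, 126.4], [520.9, 274.5, 129.1]]
249 271 186 209
top 286 ((511.9466552734375, 268.636962890625), (15.395190238952637, 11.913198471069336), 1.3326938152313232) 127.51481884866197
```

View pics/w9c.png

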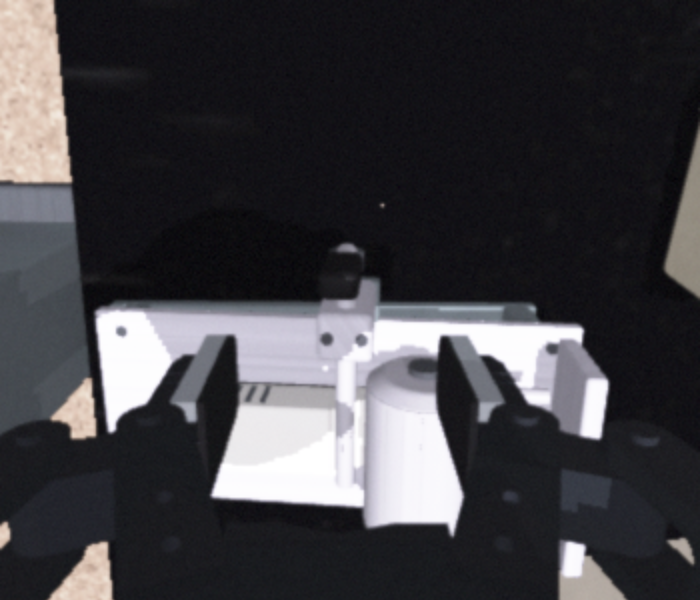

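Picture 12: the black grip is at (345,270) in the crop and the bar at (345,430), with a thin gap between bar and cylinder. The grip top measures (511.9, 268.6, 127.5) and 15.4×11.9 mm, which matches the given size. Pinching it now.

```bash
python3 -m jog '[{"x":-2,"y":1,"z":30,"roll":0,"grip":0.2},{"x":-2,"y":1,"z":60,"roll":0,"grip":0.2},{"x":-2,"y":1,"z":85,"roll":0,"grip":0.2},{"x":-2,"y":1,"z":100,"roll":0,"grip":0.2},{"x":-2,"y":1,"z":102,"roll":0,"grip":0.2},{"x":-2,"y":1,"z":102,"roll":0,"grip":-0.2},{"x":-2,"y":1,"z":102,"roll":0,"grip":-0.7},{"x":-2,"y":1,"z":102,"roll":0,"grip":-0.8},{"x":-2,"y":1,"z":102,"roll":0,"grip":-0.8},{"x":-2,"y":1,"z":102,"roll":0,"grip":-0.8}]' 30
python3 - <<'E'
from h import *
s=observe();print(s['tcp_pos'],s['orientation'],s['wrist_force'],s['opening'])
d=snap('side','d10')
c0=load('d0');u,v=proj(c0,[553,109,72]).round().astype(int)
k=d['color'][v-10:v+11,u-12:u+20].astype(float);w=np.clip(k[...,0]-k[...,2]-50,0,None);yy,xx=np.mgrid[:w.shape[0],:w.shape[1]];print('stub px',(w*xx).sum()/w.sum()+u-12)
E
```

```text
clock: 30.9
tcp_pos: [512.4, 269.3, 98.5]
orientation: [-3.141, -0.001, 1.591]
wrist_force: [-6.3, -0.4, 3.6]
opening: 16.8
[512.4246803  269.3317455   98.52283976] [-3.14133093e+00 -6.15531481e-04  1.59104970e+00] [-6.32060264 -0.44330818  3.64746379] 16.786311517525547
stub px 255.4316239316239
```

```bash
python3 -m jog '[{"x":4,"y":-0.7,"z":0,"roll":0,"grip":-0.8},{"x":12,"y":-0.7,"z":0,"roll":0,"grip":-0.8},{"x":20,"y":-0.7,"z":0,"roll":0,"grip":-0.8},{"x":28,"y":-0.7,"z":0,"roll":0,"grip":-0.8},{"x":36,"y":-0.7,"z":0,"roll":0,"grip":-0.8},{"x":44,"y":-0.7,"z":0,"roll":0,"grip":-0.8},{"x":52,"y":-0.7,"z":0,"roll":0,"grip":-0.8},{"x":60,"y":-0.7,"z":0,"roll":0,"grip":-0.8},{"x":68,"y":-0.7,"z":0,"roll":0,"grip":-0.8},{"x":76,"y":-0.7,"z":0,"roll":0,"grip":-0.8}]'
python3 -m jog '[{"x":2,"y":0,"z":0,"roll":0,"grip":-0.8},{"x":4,"y":0,"z":0,"roll":0,"grip":-0.8},{"x":6,"y":0,"z":0,"roll":0,"grip":-0.8},{"x":8,"y":0,"z":0,"roll":0,"grip":-0.8},{"x":9,"y":0,"z":0,"roll":0,"grip":-0.8},{"x":10,"y":0,"z":0,"roll":0,"grip":-0.8},{"x":11,"y":0,"z":0,"roll":0,"grip":-0.8},{"x":12,"y":0,"z":0,"roll":0,"grip":-0.8},{"x":12,"y":0,"z":0,"roll":0,"grip":-0.8},{"x":12,"y":0,"z":0,"roll":0,"grip":-0.8}]'
```

```text
clock: 32.2
tcp_pos: [511.1, 345.6, 98.5]
orientation: [3.14, -0.0, 1.591]
wrist_force: [-4.0, -2.0, 4.7]
opening: 16.9
clock: 33.45
tcp_pos: [511.0, 354.5, 98.5]
orientation: [3.141, 0.004, 1.592]
wrist_force: [-3.7, -10.6, 9.4]
opening: 16.6
```

The bar is at its stop: 85.2 mm of travel, with the force rising to 10.6 N. Releasing and rising clear.

```bash
python3 -m jog '[{"x":-1.5,"y":0,"z":0,"roll":0,"grip":-0.8},{"x":-1.5,"y":0,"z":0,"roll":0,"grip":-0.3},{"x":-1.5,"y":0,"z":0,"roll":0,"grip":0.2},{"x":-1.5,"y":0,"z":0,"roll":0,"grip":0.2},{"x":-1.5,"y":0,"z":0,"roll":0,"grip":0.2},{"x":-1.5,"y":0,"z":-30,"roll":0,"grip":0.2},{"x":-1.5,"y":0,"z":-70,"roll":0,"grip":0.2},{"x":-1.5,"y":0,"z":-110,"roll":0,"grip":0.2},{"x":-1.5,"y":0,"z":-110,"roll":0,"grip":0.2},{"x":-1.5,"y":0,"z":-110,"roll":0,"grip":0.2}]'
python3 - <<'E'
from h import *
s=observe();print(s['tcp_pos'],s['wrist_force'],s['opening'])
d=snap('side','d11');w=snap('wrist','w11');sc=snap('scene','s11')
c0=load('d0');u,v=proj(c0,[553,109,72]).round().astype(int)
k=d['color'][v-10:v+11,u-12:u+20].astype(float);a=np.clip(k[...,0]-k[...,2]-50,0,None);yy,xx=np.mgrid[:a.shape[0],:a.shape[1]];print('stub px',(a*xx).sum()/a.sum()+u-12)
P=pts(w);g=w['color'].max(-1)
m=(abs(P[...,0]-513)<25)&(P[...,1]>250)&(P[...,1]<390)&(P[...,2]>118)&(P[...,2]<140)&(g<90)
print('grip',m.sum(),cv2.minAreaRect(P[m][:,:2].astype(np.float32))[:2])
for f in('s0','s9','s11'):
    c=load(f);P=pts(c);m=(abs(P[...,0]-555)<48)&(P[...,1]>125)&(P[...,1]<195)&(P[...,2]>80)&(P[...,2]<112);q=P[m];print(f,len(q),q.mean(0).round(1),np.percentile(q[:,0],[5,50,95]).round(1))
    h=P[...,2]-(36+.0875*(P[...,0]-504.7));m=(h>24)&(h<32)&(P[...,0]>420)&(P[...,0]<515)&(abs(P[...,1]-159)<40);
    if m.sum()>20:
        q=P[m];print('  chock top',m.sum(),cv2.minAreaRect(q[:,:2].astype(np.float32)))
E
```

```text
clock: 34.7
tcp_pos: [510.2, 355.3, 206.7]
orientation: [-3.141, 0.0, 1.591]
wrist_force: [-0.4, 0.6, -1.0]
opening: 51.1
[510.20571764 355.32427416 206.68864605] [-0.35255187  0.63205551 -1.0403945 ] 51.07708893972032
stub px 255.4391304347826
grip 319 ((510.83685302734375, 353.9197998046875), (15.138777732849121, 11.518702507019043))
s0 268 [544.  160.9  90.9] [516.3 538.8 585.4]
s9 251 [547.1 161.5  92.1] [517.1 542.3 588.2]
  chock top 161 ((481.0193786621094, 164.01968383789062), (67.942138671875, 44.052181243896484), 2.609142780303955)
s11 236 [549.1 161.7  92.7] [528.8 543.8 588.2]
  chock top 162 ((479.1172790527344, 161.158203125), (49.0461540222168, 66.8177490234375), 87.41046142578125)
```

```bash
python3 -m jog '[{"x":-30,"y":5,"z":-28,"roll":0,"grip":1},{"x":-75,"y":10,"z":-28,"roll":0,"grip":1},{"x":-120,"y":20,"z":-28,"roll":0,"grip":1},{"x":-165,"y":30,"z":-28,"roll":0,"grip":1},{"x":-210,"y":40,"z":-28,"roll":0,"grip":1},{"x":-250,"y":45,"z":-28,"roll":0,"grip":1},{"x":-280,"y":45,"z":-28,"roll":0,"grip":1},{"x":-295,"y":45,"z":-28,"roll":0,"grip":1},{"x":-295,"y":45,"z":-28,"roll":0,"grip":1},{"x":-295,"y":45,"z":-28,"roll":0,"grip":1}]'
python3 - <<'E'
from h import *
s=observe();print(s['tcp_pos'],s['wrist_force'])
w=snap('wrist','w12')
for f in('w2','w12'):
    c=load(f);P=pts(c);g=c['color'].astype(int).min(-1)
    B=(P[...,1]>125)&(P[...,1]<165)
    yb=P[...,1]
    # height profile along x in 2 mm bins for y 130..160
    m=B&(P[...,0]>500)&(P[...,0]<640)&(P[...,2]>30)&(P[...,2]<150)
    q=P[m];k=((q[:,0]-500)//2).astype(int)
    print(f,m.sum(),[(500+2*i,int(np.median(q[k==i,2]))) for i in range(70) if (k==i).sum()>3])
    q2=q[(q[:,2]>78)&(q[:,2]<106)&(q[:,0]>520)&(q[:,0]<590)]
    def fit(q):
        from scipy.optimize import least_squares
        r=least_squares(lambda p:np.hypot(q[:,0]-p[0],q[:,2]-p[1])-30,[553,70],loss='soft_l1');return r.x.round(2),np.std(r.fun).round(2)
    for _ in range(3):
        x,sd=fit(q2);q2=q2[abs(np.hypot(q2[:,0]-x[0],q2[:,2]-x[1])-30)<3]
    print('axis',x,sd,len(q2))
E
```

```text
clock: 36.1
tcp_pos: [561.2, 62.3, 234.8]
orientation: [-3.141, -0.001, 1.591]
wrist_force: [-0.2, -0.4, 0.0]
opening: 85.3
[561.16917762  62.32290044 234.75515092] [-0.20685213 -0.41048932  0.00497957]
w2 7405 [(500, 36), (502, 36), (504, 37), (506, 37), (508, 37), (510, 37), (512, 38), (514, 80), (516, 40), (518, 39), (520, 76), (522, 78), (524, 83), (526, 87), (528, 90), (530, 92), (532, 94), (534, 95), (536, 96), (538, 98), (540, 98), (542, 99), (544, 100), (546, 100), (548, 100), (550, 100), (552, 101), (554, 100), (556, 100), (558, 100), (560, 99), (562, 99), (564, 98), (566, 97), (568, 95), (570, 94), (572, 92), (574, 90), (576, 87), (578, 84), (580, 81), (584, 85), (586, 78), (588, 89), (590, 88), (592, 88), (596, 78), (598, 79), (600, 79), (602, 79), (604, 78), (606, 46), (608, 46), (610, 46), (612, 46), (614, 46), (616, 47), (618, 46), (620, 47), (622, 47), (624, 47), (626, 91), (628, 78), (630, 60), (632, 98), (634, 98), (636, 97)]
axis [552.07  71.1 ] 0.66 3197
w12 6262 [(500, 64), (502, 64), (504, 64), (506, 64), (508, 64), (510, 64), (512, 63), (514, 61), (516, 60), (518, 59), (520, 58), (522, 57), (524, 56), (526, 56), (528, 80), (530, 84), (532, 88), (534, 90), (536, 93), (538, 95), (540, 96), (542, 97), (544, 98), (546, 99), (548, 100), (550, 101), (552, 101), (554, 101), (556, 101), (558, 101), (560, 101), (562, 101), (564, 100), (566, 100), (568, 99), (570, 98), (572, 97), (574, 96), (576, 94), (578, 93), (580, 90), (582, 88), (584, 84), (586, 87), (588, 89), (590, 89), (592, 89), (594, 88), (596, 79), (598, 76), (600, 45), (602, 45), (604, 46), (606, 46), (608, 46), (610, 46), (612, 46), (614, 46), (616, 47), (618, 46), (620, 47), (622, 47), (624, 47), (626, 89), (628, 80), (630, 61), (632, 98), (634, 98), (636, 97)]
axis [557.96  71.76] 0.62 2836
```

```bash
python3 -m jog '[{"x":-10,"y":-20,"z":1,"roll":0,"grip":1},{"x":-20,"y":-40,"z":2,"roll":0.01,"grip":1},{"x":-31.2,"y":-56.7,"z":3.7,"roll":0.02,"grip":1},{"x":-31.2,"y":-56.7,"z":3.7,"roll":0.02,"grip":1},{"x":-31.2,"y":-56.7,"z":3.7,"roll":0.02,"grip":1},{"x":-31.2,"y":-56.7,"z":3.7,"roll":0.02,"grip":1},{"x":-31.2,"y":-56.7,"z":3.7,"roll":0.02,"grip":1},{"x":-31.2,"y":-56.7,"z":3.7,"roll":0.02,"grip":1},{"x":-31.2,"y":-56.7,"z":3.7,"roll":0.02,"grip":1},{"x":-31.2,"y":-56.7,"z":3.7,"roll":0.02,"grip":1}]'
python3 - <<'E'
from h import *
w=snap('wrist','w13')
for v in (20,40,60):
    for f in('w2','w13'):
        c=load(f);r=c['color'][v-4:v+5].astype(float).mean(0);sat=(r[:,0]-r[:,2]);g=r.mean(1)
        print(f,v,'g',g[335:412:1].astype(int).tolist());print('   rb',sat[335:375].astype(int).tolist())
a=load('w2')['color'][:,:,1].astype(np.float32);b=w['color'][:,:,1].astype(np.float32)
for n,(x0,x1,y0,y1) in dict(rail=(383,420,5,95),deck=(120,260,60,120),bench=(150,300,110,220)).items():
    print(n,cv2.phaseCorrelate(a[y0:y1,x0:x1],b[y0:y1,x0:x1]))
E
```

```text
clock: 37.4
tcp_pos: [505.3, 29.0, 231.3]
orientation: [-3.142, -0.0, 1.571]
wrist_force: [0.8, 0.2, -0.7]
opening: 85.6
w2 20 g [205, 202, 197, 191, 187, 178, 165, 157, 157, 144, 127, 126, 127, 129, 158, 220, 247, 253, 253, 253, 253, 253, 252, 247, 241, 247, 247, 247, 247, 247, 247, 247, 247, 247, 247, 247, 247, 247, 244, 219, 172, 163, 163, 163, 163, 163, 163, 163, 163, 162, 151, 120, 100, 97, 97, 98, 97, 98, 97, 97, 97, 97, 97, 96, 97, 97, 98, 114, 157, 205, 239, 247, 247, 246, 245, 242, 241]
   rb [-10, -10, -10, -11, -11, -11, -10, -10, -10, -5, -1, 0, 0, 0, 0, 0, 0, 0, 0, 0, 0, 0, 0, -1, -4, -3, -4, -4, -4, -4, -3, -3, -3, -3, -3, -3, -3, -4, -5, -8]
w13 20 g [216, 213, 210, 210, 209, 207, 208, 206, 202, 194, 186, 180, 170, 151, 123, 129, 173, 235, 250, 253, 253, 253, 253, 252, 251, 245, 244, 246, 246, 246, 246, 246, 246, 246, 246, 246, 246, 246, 240, 204, 167, 160, 160, 160, 160, 160, 161, 160, 159, 158, 144, 108, 97, 95, 96, 96, 96, 96, 96, 96, 96, 95, 95, 95, 95, 95, 99, 126, 178, 221, 243, 247, 246, 245, 243, 241, 238]
   rb [-10, -11, -11, -10, -11, -11, -11, -11, -11, -11
[... 1812 characters left out ...]
166, 147, 128, 144, 204, 246, 252, 253, 253, 253, 253, 252, 247, 241, 247, 247, 247, 247, 247, 247, 248, 248, 248, 248, 248, 247, 239, 186, 164, 162, 162, 162, 162, 162, 161, 161, 153, 128, 99, 94, 94, 96, 96, 95, 95, 96, 96, 94, 95, 95, 94, 95, 99, 129, 191, 232, 246, 248, 247, 245, 242, 239, 237, 231, 197, 88, 22]
   rb [-11, -11, -10, -11, -11, -11, -11, -11, -10, -11, -10, -7, -1, 0, 0, 0, 0, 0, 0, 0, 0, 0, -1, -5, -4, -4, -3, -4, -3, -3, -3, -3, -3, -4, -3, -4, -6, -11, -11, -11]
rail ((-0.3474309540859686, 0.06360859630905935), 0.9861239692899916)
deck ((-0.08236321041296435, -0.47466309058224), 0.8525332225693597)
bench ((-0.08680097187242097, -0.6104930630694909), 1.0753856054941813)
```

```bash
python3 -c "
from workcell import *
print(sign_off()); print(observe()['clock'])"
```

```text
the job is handed in; nothing more can be done
None
the job is handed in; nothing more can be done
```

I handed the job in after about 37 s on the robot clock. The cylinder is pressed into the buffer, the bar is fully out, and the gripper is clear of everything.

**Chock:** I took the leftmost of the three wedges and set it tip first on the deck. I then pushed it low on its rear, under the bar, until the push force rose steadily: 12, 14, 16, then 19 N. The highest reading was 19 N, taken only at the end of each move.

**Bar:** Only after that did I pinch the grip and pull the bar to its stop. The travel was 85.2 mm by the arm's position and 85.3 mm in the images.

**Last checks:**
- **Cylinder:** It rolled up about 5.9 mm and did not move while the bar was pulled or released.
- **Buffer:** The same wrist view before and after shows the plate pressed in about 2 mm. That suggests roughly 5–6 N on the buffer, more than the 2.5 N expected for an 18 N push but below the 7 N given for 27 N.
- **Disagreement:** Earlier in the push, the fingers were also pressing the chock down with up to 7.7 N, which inflated the readings. I relieved that before the final push. The side view also showed the cylinder about 1.5 mm farther up during the last push than after I backed off. I put that down to the arm's shadow, but did not confirm it.
- **Not checked:** I kept the gripper away from the green rack and the bottles, but did not re-measure them at the end.

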